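Clamp the felt wheel of a polishing head: nut by hand, then spanner

ROBOT

A 6-joint arm with a two-finger parallel gripper is mounted at the origin on the work surface. World frame = base frame: x ahead of the robot, y to its left, z up, the work surface at z = 0. Lengths are in m, angles in rad, forces in N, time in s.
With the tool pointing down it reaches from about 0.375 to 0.975 m from the base axis. Payload 3.8 kg.
Tool frame: the origin (TCP) lies at the very end of the fingers, on their centre line; the grasp point (between the pads) lies 19 mm behind it; z points along the fingers, y is the line along which they close (so a half turn about z gives the same grasp; the last joint's range is limited). The gripper opens to 85 mm and grips with 20 to 120 N. Pads are 22 mm wide; open, the fingers measure 114 mm over their backs; the gripper's body (76 mm by 85 mm) begins 54 mm behind the grasp point. The pads swing forward as they close: fully open they stand 13 mm farther back than shut.
Start: joints at [1.179, 0.264, 1.604, -0, 1.274, -0.037], TCP at [0.234, 0.633, 0.231] pointing down, gripper open.
Joint ranges: [-2.63, 2.63], [-0.94, 2.18], [0.31, 2.57], [-1.31, 4.45], [0, 2.66], [-2.55, 2.55]. Speed limits (rad/s): [2.57, 2.57, 3.14, 3.14, 3.14, 3.14].

INTERFACE

Orientations are given as a unit quaternion [w, x, y, z].
In Python, from cell import arm gives the robot as it stands. The module is installed in compiled form; this text tells all that it offers.
- The arm moves only by the tool step_arm, never from a script. Its arguments are lists of equal length, an entry for each row: "twist": the turn, a rotation vector about the world's x, y, z in degrees, a list of three; "delta_pos": the shift along the world's x, y, z in m, a list of three; "claw": the finger opening in m, from 0 to 0.0854. In form: {"twist": [[rx, ry, rz], ...], "delta_pos": [[tx, ty, tz], ...], "claw": [claw, ...]}. A call has 1 to 10 rows; each row is the pose to reach, as a shift and turn from the pose commanded when the call began; what a row does not reach only later rows make up. A row lasts 1/8 s, in which the tool goes at most 62.5 mm and 10.7 degrees, less where a joint would pass 70% of its speed; a pose out of reach is approached as far as the arm can. A call with a gripper value outside its range is refused whole. The fingers move at their own pace and stop on an object; the grip force is fixed at half the most. Time passes only in rows, so rows that repeat a pose let the fingers close. It gives the time, the measured TCP pose, the force, the opening and the grip force at its end, in the units of the state.
- arm.read_state(): the state, without advancing time (a new reading comes with each control period).
- arm.read_camera(name): name is "scene" or "top" or "wrist"; returns a dict with "color" (400x640x3 uint8, red, green, blue), "intrinsics" (3x3 intrinsics, pixels), "camera_from_world" (4x4, takes a point from world to camera coordinates). Camera axes: x right, y up, looking along -z (the intrinsics and any distortion apply to the point x, -y, -z); pixel columns grow to the right and rows downward; lengths in m; the calibration is good to about 2 mm. The wrist camera is an equidistant fisheye: a pixel r from the principal point sees the ray r / f radians off the axis. A picture is of the moment at which its call begins. There is no depth.
- arm.close_job(): hands the job in; it is judged then, once.
The state is a dict: "time": time; "joint_positions": joint angles; "dq": joint speeds; "joint_torque": joint torques, N m; "tool_pos": TCP position; "tcp_rot": TCP orientation; "wrist_force": force on the tool from outside, world axes, zero at the start; "ft_torque": the same for the moment, N m; "finger_gap": opening from 0.0 (shut) to 1.0 (fully open); "finger_force": force on a finger pad.
Only numpy, scipy, OpenCV 4.12 (cv2) and the standard library are available. Lean on these libraries where they do the work, as an engineer would, in place of code of your own. Each camera call takes 0.05 s, during which the arm holds its last target. There are 200 camera calls.

TASK

The felt wheel on the upright polishing head is loose: spin its captive brass hex nut down (clockwise from above) with the fingers until it is hand-tight on the steel flange, then use the larger open-ended spanner to tighten it about an eighth of a turn further. Take the spanner off and lay it back flat on the black rubber mat, leaving the other things where they are.

Things in the scene. Friction and masses are not known exactly. Their poses are not given: they have to be found in the camera images.
- nut: Captive brass hex nut on the polishing head's upright 22 mm spindle: 46 mm across flats, 53 mm across corners, 36 mm high. Origin: centre of its underside, on the spindle axis; z up; flats face +y, -y and every 60 degrees, corners on its x axis. Clockwise from above lowers it 8 mm a turn; it starts 1.6 to 3.1 rad short of seated.
- nut_top (a point): Centre of the nut's top face, 36 mm above its underside; axes as the nut. The spindle's end stands 14 to 18 mm above it. The nut turns easily (0.3 N m) until its underside meets the flange, where it stops dead by hand (hand-tight); beyond, it takes 2.1 N m, about 18 N at spanner_grip, and carries the flange round. It cannot come off.
- flange_top (a point): Dark steel flange under the nut, a disc 56 mm across, 8 mm thick, white mark near its +x rim. This point: centre of its top face, 128 mm above the table, z up. The nut is seated when its underside meets it. Below lies the fixed felt wheel, 150 mm across, top 120 mm above the table, on a grey cast base 200 mm across bolted to the table.
- flange (a joint): Angle (rad) by which flange and seated nut have been turned clockwise, i.e. how far the nut is tightened past hand-tight: 0 at the start, stop at 1.5; stays where it is left.
- spanner: Larger of the two steel open-ended spanners, 200 mm long, 0.32 kg, flat on the mat. Origin: centre of the jaw opening, on the underside; x points out of the jaws, handle to -x (end at -183 mm), z up. Opening 48 mm wide, bottom at x = -27.5 mm, jaw tips at +17 mm; head 80 mm wide, back to x = -57 mm; jaws 1 to 15 mm above the underside; handle 24 mm wide, 16 thick.
- spanner_grip (a point): Point on the spanner's handle to take it by: 115 mm behind the jaw centre (-x), 8 mm above its underside. Axes as the spanner.
- mat: Black rubber mat fixed on the table, 270 mm (x) by 220 mm (y), 4 mm thick; both spanners lie on it. Origin: centre of its underside, at table height.
- small_spanner: The smaller spanner, 150 mm long, 30 mm jaw, too small for the nut; bystander on the mat. Origin at its jaw centre, handle to -x.
- compound_bar: Red-brown bar of polishing compound 100 x 36 x 32 mm between head and mat; bystander. Origin: centre of its underside.
- bottle: Green bottle, 56 mm across, 150 mm tall, beyond the work; bystander. Origin: centre of its foot.
- tin: Plain metal tin, 76 mm across, 70 mm tall; bystander. Origin: centre of its foot.
- spare_wheel: Spare felt wheel, 120 mm across, 25 mm thick, lying flat; bystander. Origin: centre of its underside.
- spectacles: Brown spectacle frame, about 130 x 130 mm, 6 mm thick, lying flat; bystander. Origin between the lenses.
- pot: White pot, 80 mm across, 70 mm tall; bystander. Origin: centre of its foot.

How it is judged:
On the way, in this order (a step that is already met when the one before it is completed fails the run):
1. the nut is run down by hand until it seats on the flange (hand-tight, gap under 0.2 mm) (z of nut in the frame of flange_top below 0.0002 m), for 0.2 s.
2. the larger spanner is on the nut and tightening it (contact force between spanner and nut above 2 N and value of joint flange above 0.1 rad), for 0.1 s.
At the end, for the whole second after the job is handed in: The nut is seated on the flange (gap under 0.2 mm) and 0.55 to 1.1 rad (32 to 63 degrees) past hand-tight; the larger spanner lies still and flat (tilt under 0.08 rad) directly on the mat, its jaw centre over it; no bystander was moved more than 40 mm (value of joint flange between 0.55 and 1.1 rad and z of nut in the frame of flange_top below 0.0002 m and x of spanner in the frame of mat between -0.135 and 0.135 m and y of spanner in the frame of mat between -0.11 and 0.11 m and z of spanner in the frame of mat below 0.008 m and angle between spanner's own z axis and vertical below 0.08 rad and linear speed of spanner below 0.02 m/s and angular speed of spanner below 0.1 rad/s); the robot touches nothing.
It fails at once if the spanner is worked on the nut before it is hand-tight (gap over 0.6 mm) (z of nut in the frame of flange_top above 0.0006 m and contact force between spanner and nut above 1.5 N).
It fails at once if the fingers work the nut past hand-tight instead of the spanner (contact force between the fingers and nut above 3 N and value of joint flange above 0.15 rad).
It fails at once if the nut is overtightened (more than 1.15 rad past hand-tight) (value of joint flange above 1.15 rad).
It fails at once if a bystander is moved more than 40 mm (distance of any of small_spanner, compound_bar, bottle, tin, spare_wheel, spectacles, pot from where it was at the start of the episode above 0.04 m).
It also fails if it takes over 72 s, if anything falls off the work surface, if the arm or the gripper's body presses on something with over 40 N, if the wrist force passes 120 N, or if a joint passes its speed limit or range.

## Working session

There is one attempt and no reset: what is moved stays moved. The work goes in short steps, Python scripts to look and compute and a tool call to move; the robot and the scene stay as the last step left them, time stands still between calls to the robot, and variables do not carry over. Pictures are saved under pics/ and viewed, at most 10 in all, crops included, and the job is handed in when it is done.

Besides the shell and the picture viewer there is one more tool, called as name(argument=value, ...) on one line, values as JSON. step_arm: Moves the arm, as the interface text tells. Its arguments: {"type":"object","properties":{"twist":{"type":"array"},"delta_pos":{"type":"array"},"claw":{"type":"array"}},"required":["twist","delta_pos","claw"]}

```bash
mkdir -p pics; cat > h.py <<'E'
import numpy as np, cv2
from cell import arm
def snap(n,f):
    c=arm.read_camera(n); cv2.imwrite('pics/'+f,c['color'][:,:,::-1]); np.savez('pics/'+f[:-4]+'.npz',K=c['intrinsics'],T=c['camera_from_world']); return c
def load(f):
    d=np.load('pics/'+f+'.npz'); return d['K'],d['T']
def proj(K,T,p,fish=False):
    c=T[:3,:3]@np.array(p,float)+T[:3,3]; v=np.array([c[0],-c[1],-c[2]])
    if fish:
        r=np.hypot(v[0],v[1]); th=np.arctan2(r,v[2]); s=th/max(r,1e-9); return K[:2,:2]@(v[:2]*s)+K[:2,2]
    return (K@v)[:2]/v[2]
def unproj(K,T,uv,z,fish=False):
    v=np.linalg.solve(K,[uv[0],uv[1],1.])
    if fish:
        t=np.hypot(v[0],v[1]); s=np.sin(t)/max(t,1e-9); v=np.array([v[0]*s,v[1]*s,np.cos(t)])
    d=T[:3,:3].T@np.array([v[0],-v[1],-v[2]]); o=-T[:3,:3].T@T[:3,3]
    return o+d*(z-o[2])/d[2]
E
python3 - <<'E'
from h import *
for n in('top','scene','wrist'):
    c=snap(n,n+'0.png'); print(n,c['intrinsics'].tolist(),np.round(-c['camera_from_world'][:3,:3].T@c['camera_from_world'][:3,3],3))
s=arm.read_state();print(s)
E
```

```text
top [[491.39198114400085, 0.0, 314.6816070926694], [0.0, 491.39198114400085, 197.74678736080637], [0.0, 0.0, 1.0]] [ 0.499 -0.013  1.61 ]
scene [[503.05497929683827, 0.0, 321.6241872637904], [0.0, 503.05497929683827, 202.14815925105714], [0.0, 0.0, 1.0]] [2.019 0.116 1.096]
wrist [[309.70691628693146, 0.0, 322.6936236996616], [0.0, 309.70691628693146, 195.2160280039794], [0.0, 0.0, 1.0]] [0.171 0.656 0.374]
{'time': 0.15, 'joint_positions': array([ 1.17911933e+00,  2.64596930e-01,  1.60508478e+00,  1.21294408e-05,
        1.27369100e+00, -3.69010219e-02]), 'dq': array([-0.00020337, -0.00173424, -0.00289172, -0.00081887, -0.00090525,
        0.00057916]), 'joint_torque': array([ 2.54501074e-04, -5.15910208e+01, -3.67956197e+01, -5.32371629e-06,
        8.14654195e-03,  4.01616217e-05]), 'tool_pos': array([0.23426059, 0.63243249, 0.23022346]), 'tcp_rot': array([-1.94932230e-04,  1.76460834e-01,  9.84307260e-01, -8.68440579e-04]), 'wrist_force': array([-0.41762633, -0.65204992, -0.09010591]), 'ft_torque': array([-0.05739539, -0.00433853,  0.01059766]), 'finger_force': 0.0, 'finger_gap': 1.00156304546929}
```

View pics/top0.png

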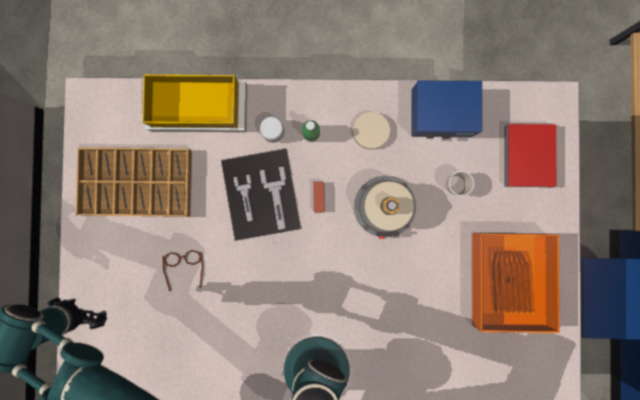

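View pics/scene0.png

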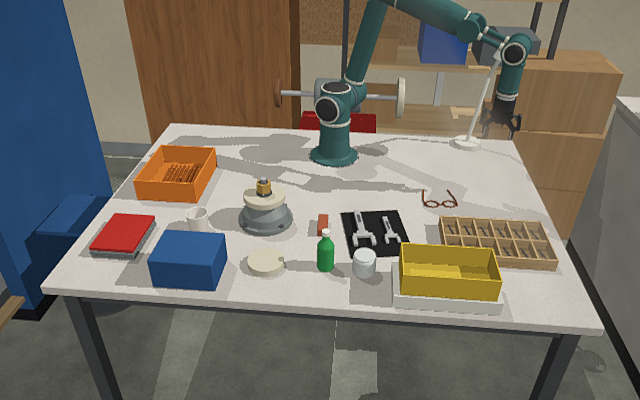

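```bash
python3 - <<'E'
from h import *
K,T=load('top0')
for n,uv,z in [('nut',(391,205),.17),('jaw',(271,178),.02),('hend',(281,228),.02),('sj',(243,184),.02),('sh',(249,220),.02),('bar',(319,197),.03),('mat1',(222,160),0),('mat2',(288,149),0),('mat3',(301,230),0),('mat4',(235,240),0)]:
    print(n,np.round(unproj(K,T,uv,z),3))
a=cv2.imread('pics/top0.png')
o=np.hstack([cv2.resize(a[150:250,212:312],(400,400),interpolation=2),cv2.resize(a[165:245,350:430],(400,400),interpolation=2)])
cv2.imwrite('pics/z.png',o)
E
```

```text
nut [ 0.531 -0.214  0.17 ]
jaw [0.617 0.154 0.02 ]
hend [0.455 0.119 0.02 ]
sj [0.597 0.245 0.02 ]
sh [0.48  0.223 0.02 ]
bar [ 0.557 -0.003  0.03 ]
mat1 [0.676 0.319 0.   ]
mat2 [0.715 0.102 0.   ]
mat3 [0.449 0.055 0.   ]
mat4 [0.414 0.271 0.   ]
```

View pics/z.png

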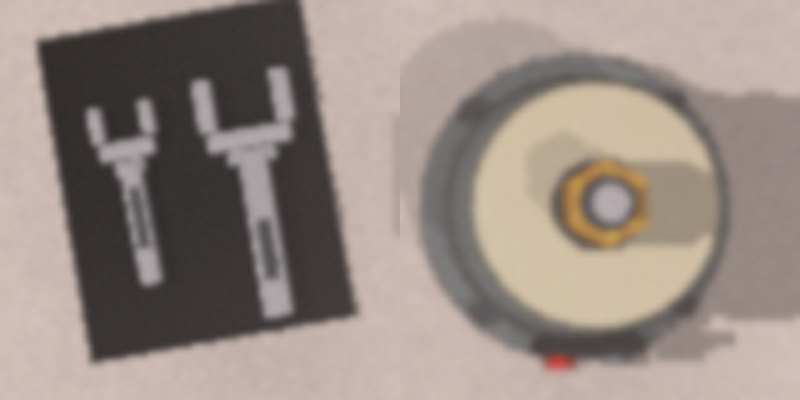

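step_arm(twist=[[0,0,0],[0,0,0],[0,0,0],[0,0,0],[0,0,0],[0,0,0],[0,0,0],[0,0,0],[0,0,0],[0,0,0]], delta_pos=[[0.04,-0.05,0],[0.08,-0.1,0],[0.12,-0.15,0],[0.16,-0.2,0],[0.2,-0.25,0],[0.24,-0.3,0],[0.28,-0.35,0],[0.32,-0.4,0],[0.36,-0.45,0],[0.38,-0.49,0]], claw=[0.085,0.085,0.085,0.085,0.085,0.085,0.085,0.085,0.085,0.085])

```text
time: 1.4
tool_pos: [0.6157, 0.1411, 0.2309]
tcp_rot: [-0.0, 0.177, 0.984, 0.0]
wrist_force: [0.8, -0.0, -0.2]
finger_gap: 0.996
finger_force: 0.0
```

```bash
python3 - <<'E'
from h import *
snap('wrist','w1.png')
E
```

step_arm(twist=[[0,0,0],[0,0,0],[0,0,0],[0,0,0],[0,0,0],[0,0,0],[0,0,0],[0,0,0]], delta_pos=[[0,-0.05,0],[0,-0.1,0],[0,-0.15,0],[0,-0.2,0],[0,-0.25,0],[0,-0.3,0],[-0.01,-0.35,0],[-0.02,-0.38,0]], claw=[0.085,0.085,0.085,0.085,0.085,0.085,0.085,0.085])

```text
time: 2.45
tool_pos: [0.5938, -0.2391, 0.2307]
tcp_rot: [-0.0, 0.177, 0.984, -0.0]
wrist_force: [1.5, -0.2, 0.6]
finger_gap: 0.999
finger_force: 0.0
```

```bash
python3 - <<'E'
from h import *
snap('wrist','w2.png')
s=arm.read_state();print(s['time'],s['tool_pos'],s['tcp_rot'],s['joint_positions'],s['ft_torque'])
K,T=load('w1');K2,T2=load('w2')
print(proj(K,T,(.55,.14,.01),1),proj(K2,T2,(.531,-.214,.165),1))
a=cv2.imread('pics/w1.png');b=cv2.imread('pics/w2.png')
u=proj(K2,T2,(.531,-.214,.165),1).astype(int)
x0,y0=u[0]-70,u[1]-70
print(x0,y0)
cv2.imwrite('pics/z1.png',np.hstack([cv2.resize(a,(640,400))[:, :],np.zeros((400,1,3),np.uint8)]))
c=b[max(y0,0):y0+140,max(x0,0):x0+140];cv2.imwrite('pics/z2.png',cv2.resize(c,None,fx=4,fy=4,interpolation=2))
E
```

```text
2.5 [ 0.59247405 -0.24224156  0.23070713] [-6.84276351e-04  1.77947151e-01  9.84038624e-01 -1.52614262e-03] [-0.42524513  0.19945568  1.68354404 -0.00346054  1.25917758 -1.63717916] [-0.04419206  0.02842141 -0.05027824]
[302.37602595 116.96206686] [325.51306593 111.33281002]
255 41
```

View pics/z1.png

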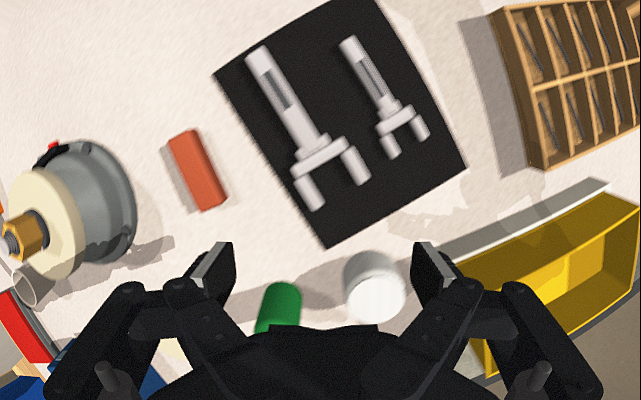

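View pics/z2.png

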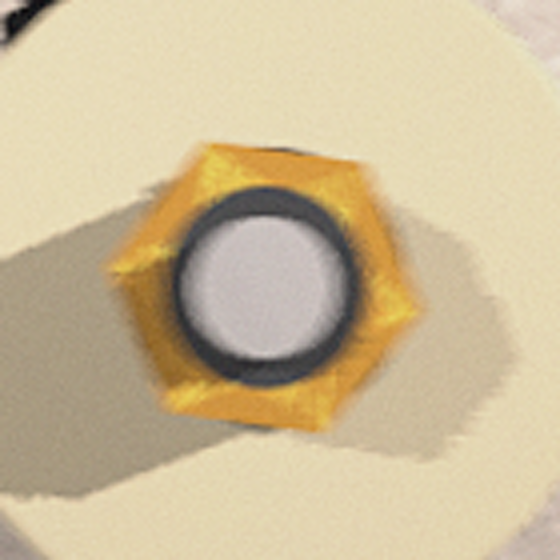

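```bash
python3 - <<'E'
from h import *
from scipy.optimize import least_squares
K,T=load('w2')
P=np.array([(107,268),(207,143),(370,163),(422,310),(325,430),(165,410)])/4+[255,41]-.375
for z in (.160,.164,.168):
    Q=np.array([unproj(K,T,p,z,1)[:2] for p in P]); c=Q.mean(0); d=Q-c
    a=np.degrees(np.arctan2(d[:,1],d[:,0])); print(z,c,np.hypot(*d.T)*1e3,a%60)
print(unproj(K,T,(255+265/4,41+288/4),.183,1))
K,T=load('w1')
for uv in [(315,203),(361,178),(320,157),(257,52)]: print(unproj(K,T,uv,.018,1))
E
```

```text
0.16 [ 0.53053994 -0.21700122] [27.52521203 26.93147835 27.93642227 27.12669167 26.96274336 27.63625545] [2.2080557  1.43409565 0.20020819 1.50602691 1.93957199 0.24693473]
0.164 [ 0.53054265 -0.21697926] [27.01160121 26.42894639 27.4151384  26.6205171  26.45962801 27.1205726 ] [2.2080557  1.43409565 0.20020819 1.50602691 1.93957199 0.24693473]
0.168 [ 0.53054536 -0.2169573 ] [26.49799038 25.92641443 26.89385454 26.11434253 25.95651265 26.60488974] [2.2080557  1.43409565 0.20020819 1.50602691 1.93957199 0.24693473]
[ 0.53103261 -0.21695558  0.183     ]
[0.65084737 0.11805244 0.018     ]
[0.64086911 0.17995855 0.018     ]
[0.60070713 0.14315612 0.018     ]
[0.45874846 0.11861757 0.018     ]
```

step_arm(twist=[[0,0,7.3],[0,0,14.6],[0,0,21.8],[0,0,21.8],[0,0,21.8],[0,0,21.8],[0,0,21.8],[0,0,21.8]], delta_pos=[[-0.021,0.008,0],[-0.042,0.017,0],[-0.062,0.025,0],[-0.062,0.025,-0.02],[-0.062,0.025,-0.045],[-0.062,0.025,-0.07],[-0.062,0.025,-0.089],[-0.062,0.025,-0.089]], claw=[0.085,0.085,0.085,0.085,0.085,0.085,0.085,0.085])

```text
time: 3.5
tool_pos: [0.5311, -0.2112, 0.1394]
tcp_rot: [-0.002, -0.013, 1.0, 0.001]
wrist_force: [-0.1, 0.6, 0.0]
finger_gap: 0.992
finger_force: 0.0
```

step_arm(twist=[[0,0,0],[0,0,0],[0,0,0],[0,0,0],[0,0,0],[0,0,0]], delta_pos=[[0,0,0],[0,0,0],[0,0,0],[0,0,0],[0,0,0],[0,0,0]], claw=[0.04,0.04,0.04,0.04,0.04,0.04])

```text
time: 4.25
tool_pos: [0.5337, -0.2148, 0.1448]
tcp_rot: [0.002, -0.013, 1.0, -0.003]
wrist_force: [-2.5, -6.6, 3.0]
finger_gap: 0.526
finger_force: 64.4
```

```bash
python3 - <<'E'
from h import *
s=arm.read_state();print(s)
E
```

```text
{'time': 4.25, 'joint_positions': array([-0.42399047,  0.14334403,  1.91411816, -0.00376724,  1.07868523,
       -2.01848483]), 'dq': array([-0.00013333, -0.00116946, -0.00095356,  0.00035797, -0.00093625,
       -0.00110549]), 'joint_torque': array([  3.83478463, -40.24205804, -31.74622178,   1.78363904,
         0.35903354,  -0.11102639]), 'tool_pos': array([ 0.53371234, -0.21484796,  0.14481722]), 'tcp_rot': array([ 0.00176622, -0.01273408,  0.99991383, -0.00265651]), 'wrist_force': array([-2.4619649 , -6.55056659,  2.98839953]), 'ft_torque': array([-0.91126983,  0.22243364, -0.10265003]), 'finger_force': 64.44755947217345, 'finger_gap': 0.5261790739065105}
```

step_arm(twist=[[0,0,0],[0,0,-9],[0,0,-18],[0,0,-28],[0,0,-38],[0,0,-48],[0,0,-58],[0,0,-68],[0,0,-78],[0,0,-86]], delta_pos=[[-0.001,-0.004,0],[-0.001,-0.004,-0.0002],[-0.001,-0.004,-0.0004],[-0.001,-0.004,-0.0006],[-0.001,-0.004,-0.0008],[-0.001,-0.004,-0.001],[-0.001,-0.004,-0.0012],[-0.001,-0.004,-0.0014],[-0.001,-0.004,-0.0016],[-0.001,-0.004,-0.0019]], claw=[0.04,0.04,0.04,0.04,0.04,0.04,0.04,0.04,0.04,0.04])

```text
time: 5.5
tool_pos: [0.5316, -0.2178, 0.1429]
tcp_rot: [0.001, 0.674, 0.739, -0.001]
wrist_force: [-6.3, -3.1, 9.6]
finger_gap: 0.522
finger_force: 65.1
```

step_arm(twist=[[0,0,-2],[0,0,-2]], delta_pos=[[0,0,0],[0,0,0]], claw=[0.04,0.04])

```text
time: 5.75
tool_pos: [0.5315, -0.2179, 0.1428]
tcp_rot: [0.001, 0.685, 0.728, -0.001]
wrist_force: [-5.2, -4.0, 7.5]
finger_gap: 0.526
finger_force: 65.1
```

```bash
cat > st.py <<'E'
from h import *
from scipy.spatial.transform import Rotation as R
s=arm.read_state();q=s['tcp_rot'];Rm=R.from_quat(np.r_[q[1:],q[0]]).as_matrix()
print(round(s['time'],2),'pos',np.round(s['tool_pos'],4),'yaw_y',round(np.degrees(np.arctan2(Rm[1,1],Rm[0,1])),2),'z',np.round(Rm[:,2],3),'F',np.round(s['wrist_force'],1),'M',np.round(s['ft_torque'],2),'gap',round(s['finger_gap']*85.4,1),round(s['finger_force'],1),'tau6',round(s['joint_torque'][5],2),'j',np.round(s['joint_positions'],2))
E
python3 st.py
```

```text
5.75 pos [ 0.5315 -0.2179  0.1428] yaw_y 3.51 z [ 0.001 -0.004 -1.   ] F [-5.2 -4.   7.5] M [-0.6   0.85  0.14] gap 44.9 65.1 tau6 0.23 j [-0.43  0.15  1.92 -0.    1.08 -0.49]
```

step_arm(twist=[[0,0,-4],[0,0,-7],[0,0,-7]], delta_pos=[[0,0,-0.0001],[0,0,-0.0002],[0,0,-0.0002]], claw=[0.04,0.04,0.04])

```text
time: 6.12
tool_pos: [0.5312, -0.2178, 0.1427]
tcp_rot: [0.001, 0.728, 0.685, -0.001]
wrist_force: [-6.4, -3.4, 8.5]
finger_gap: 0.527
finger_force: 65.2
```

```bash
python3 st.py
```

```text
6.12 pos [ 0.5312 -0.2178  0.1427] yaw_y -3.49 z [-0.    -0.003 -1.   ] F [-6.4 -3.4  8.5] M [-0.62  1.03  0.07] gap 45.0 65.2 tau6 0.21 j [-0.43  0.15  1.92 -0.    1.08 -0.37]
```

step_arm(twist=[[0,0,-4],[0,0,-7],[0,0,-7]], delta_pos=[[0,0,-0.0001],[0,0,-0.0002],[0,0,-0.0002]], claw=[0.04,0.04,0.04])

```text
time: 6.5
tool_pos: [0.5309, -0.2178, 0.1425]
tcp_rot: [0.001, 0.769, 0.639, -0.001]
wrist_force: [-6.9, -3.5, 9.8]
finger_gap: 0.521
finger_force: 65.3
```

```bash
python3 st.py
```

```text
6.5 pos [ 0.5309 -0.2178  0.1425] yaw_y -10.5 z [-0.001 -0.003 -1.   ] F [-6.9 -3.5  9.8] M [-0.65  1.18  0.1 ] gap 44.5 65.3 tau6 0.21 j [-0.43  0.15  1.92 -0.    1.08 -0.25]
```

step_arm(twist=[[0,0,-4],[0,0,-7],[0,0,-7]], delta_pos=[[0,0,-0.0001],[0,0,-0.0002],[0,0,-0.0002]], claw=[0.04,0.04,0.04])

```text
time: 6.88
tool_pos: [0.5306, -0.2178, 0.1423]
tcp_rot: [0.001, 0.806, 0.591, -0.001]
wrist_force: [-8.7, -2.3, 10.5]
finger_gap: 0.525
finger_force: 65.4
```

```bash
python3 st.py
```

```text
6.88 pos [ 0.5306 -0.2178  0.1423] yaw_y -17.49 z [-0.001 -0.003 -1.   ] F [-8.7 -2.3 10.5] M [-0.65  1.35  0.07] gap 44.9 65.4 tau6 0.21 j [-0.43  0.15  1.92 -0.    1.08 -0.12]
```

step_arm(twist=[[0,0,-4],[0,0,-7],[0,0,-7]], delta_pos=[[-0.001,0,-0.0001],[-0.002,0,-0.0002],[-0.002,0,-0.0002]], claw=[0.04,0.04,0.04])

```text
time: 7.25
tool_pos: [0.5301, -0.2177, 0.1422]
tcp_rot: [0.002, 0.841, 0.541, 0.0]
wrist_force: [-3.7, -1.6, 8.3]
finger_gap: 0.523
finger_force: 65.1
```

```bash
python3 st.py
```

```text
7.25 pos [ 0.5301 -0.2177  0.1422] yaw_y -24.51 z [ 0.002 -0.003 -1.   ] F [-3.7 -1.6  8.3] M [-0.54  0.63  0.06] gap 44.7 65.1 tau6 0.2 j [-0.43  0.14  1.92 -0.    1.08 -0.  ]
```

step_arm(twist=[[0,0,-4],[0,0,-7],[0,0,-7]], delta_pos=[[0,0,-0.0001],[0,0,-0.0002],[0,0,-0.0002]], claw=[0.04,0.04,0.04])

```text
time: 7.62
tool_pos: [0.5299, -0.2175, 0.142]
tcp_rot: [0.002, 0.873, 0.489, -0.0]
wrist_force: [-5.2, -1.9, 9.1]
finger_gap: 0.522
finger_force: 65.2
```

```bash
python3 st.py
```

```text
7.62 pos [ 0.5299 -0.2175  0.142 ] yaw_y -31.5 z [ 0.001 -0.003 -1.   ] F [-5.2 -1.9  9.1] M [-0.45  0.78  0.11] gap 44.6 65.2 tau6 0.2 j [-0.43  0.14  1.92 -0.    1.08  0.12]
```

step_arm(twist=[[0,0,-4],[0,0,-7],[0,0,-7]], delta_pos=[[0,0,-0.0001],[0,0,-0.0002],[0,0,-0.0002]], claw=[0.04,0.04,0.04])

```text
time: 8.0
tool_pos: [0.5296, -0.2174, 0.1419]
tcp_rot: [0.001, 0.901, 0.434, -0.0]
wrist_force: [-5.5, -2.0, 8.5]
finger_gap: 0.521
finger_force: 65.3
```

```bash
python3 st.py
```

```text
8.0 pos [ 0.5296 -0.2174  0.1419] yaw_y -38.5 z [ 0.001 -0.003 -1.   ] F [-5.5 -2.   8.5] M [-0.42  0.91  0.05] gap 44.5 65.3 tau6 0.2 j [-0.43  0.14  1.92 -0.    1.08  0.24]
```

step_arm(twist=[[0,0,-4],[0,0,-7],[0,0,-7]], delta_pos=[[0,0,-0.0001],[0,0,-0.0002],[0,0,-0.0002]], claw=[0.04,0.04,0.04])

```text
time: 8.38
tool_pos: [0.5294, -0.2173, 0.1417]
tcp_rot: [0.002, 0.925, 0.381, -0.001]
wrist_force: [-6.1, -0.2, 10.9]
finger_gap: 0.526
finger_force: 65.6
```

```bash
python3 st.py
```

```text
8.38 pos [ 0.5294 -0.2173  0.1417] yaw_y -45.23 z [-0.    -0.004 -1.   ] F [-6.1 -0.2 10.9] M [-0.2   1.02  1.76] gap 44.9 65.6 tau6 1.89 j [-0.43  0.14  1.92 -0.    1.08  0.36]
```

step_arm(twist=[[0,0,0],[0,0,0],[0,0,0],[0,0,0],[0,0,0],[0,0,0],[0,0,0],[0,0,0]], delta_pos=[[0,0,0],[0,0,0],[0,0,0],[0,0,0],[0,0,0],[0,0,0.02],[0,0,0.05],[0,0,0.08]], claw=[0.04,0.06,0.085,0.085,0.085,0.085,0.085,0.085])

```text
time: 9.38
tool_pos: [0.5298, -0.2162, 0.2212]
tcp_rot: [0.0, 0.926, 0.378, 0.0]
wrist_force: [1.0, -0.8, 0.2]
finger_gap: 0.996
finger_force: 0.0
```

step_arm(twist=[[0,0,-5],[0,0,-10],[0,0,-15],[0,0,-20],[0,0,-25],[0,0,-30],[0,0,-35],[0,0,-35],[0,0,-35]], delta_pos=[[0,0.05,0],[0,0.1,0],[0,0.15,0],[0,0.2,0],[0,0.25,0],[-0.005,0.3,0],[-0.01,0.34,0],[-0.01,0.343,-0.02],[-0.01,0.343,-0.02]], claw=[0.085,0.085,0.085,0.085,0.085,0.085,0.085,0.085,0.085])

```text
time: 10.5
tool_pos: [0.5186, 0.1275, 0.1988]
tcp_rot: [0.0, 0.997, 0.083, -0.001]
wrist_force: [0.5, -0.5, -0.3]
finger_gap: 1.0
finger_force: 0.0
```

```bash
python3 - <<'E'
from h import *
c=snap('wrist','w3.png')
cv2.imwrite('pics/z3.png',cv2.resize(c['color'][:300,120:520,::-1],None,fx=2,fy=2,interpolation=2))
E
python3 st.py
```

```text
10.55 pos [0.5193 0.1271 0.1996] yaw_y -80.49 z [-0. -0. -1.] F [-0.2  0.6 -0.3] M [-0.01 -0.06  0.01] gap 85.1 0.0 tau6 0.01 j [ 0.19  0.02  1.94 -0.    1.18  1.6 ]
```

View pics/z3.png

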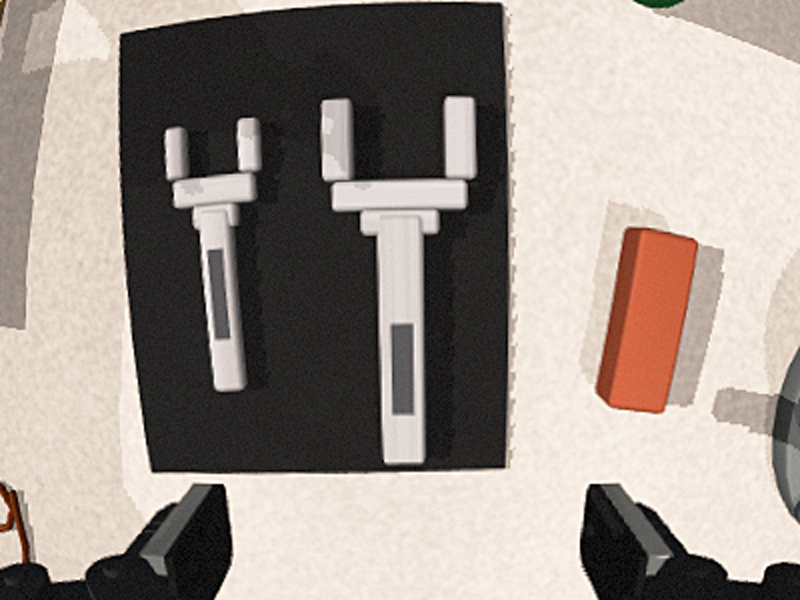

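```bash
python3 - <<'E'
from h import *
K,T=load('w3')
g=lambda x,y,z:unproj(K,T,(x/2+120-.25,y/2-.25),z,1)[:2]
z=.019; zh=.020
tl,tr,bl,br=g(351,100,z),g(446,98,z),g(355,180,z),g(446,180,z); hl,hr=g(383,463,zh),g(424,463,zh); h2l,h2r=g(378,232,zh),g(423,232,zh)
print(tl,tr,np.linalg.norm(tl-tr),bl,br,hl,hr,np.linalg.norm(hl-hr))
tm=(tl+tr)/2;hm=(hl+hr)/2;d=tm-hm;print('len',np.linalg.norm(d),'yaw',np.degrees(np.arctan2(d[1],d[0])))
d2=(h2l+h2r)/2-hm;print('yaw handle',np.degrees(np.arctan2(d2[1],d2[0])))
d/=np.linalg.norm(d);print('jaw',hm+d*.183,tm-d*.017,'grip',hm+d*.068)
E
```

```text
[0.6449424  0.17717296] [0.65395674 0.12919007] 0.0488222959492409 [0.6031812 0.1680382] [0.61087671 0.12190722] [0.45317654 0.12920424] [0.45702061 0.10650928] 0.023018213039346973
len 0.1975351827188381 yaw 10.301480606757494
yaw handle 10.232847034353115
jaw [0.63514869 0.15058222] [0.6327236  0.15014144] grip [0.52200244 0.13001704]
```

step_arm(twist=[[0,0,0.8],[0,0,0.8],[0,0,0.8],[0,0,0.8],[0,0,0.8],[0,0,0.8],[0,0,0.8]], delta_pos=[[0.002,0.003,-0.04],[0.002,0.003,-0.09],[0.002,0.003,-0.14],[0.002,0.003,-0.17],[0.002,0.003,-0.185],[0.002,0.003,-0.191],[0.002,0.003,-0.191]], claw=[0.06,0.06,0.06,0.06,0.06,0.06,0.06])

```text
time: 11.42
tool_pos: [0.5226, 0.1299, 0.0091]
tcp_rot: [-0.0, 0.996, 0.089, 0.001]
wrist_force: [-0.1, 0.3, -1.2]
finger_gap: 0.705
finger_force: 0.0
```

step_arm(twist=[[0,0,0],[0,0,0],[0,0,0],[0,0,0],[0,0,0]], delta_pos=[[0,0,0],[0,0,0],[0,0,0],[0,0,0],[0,0,0]], claw=[0.015,0.015,0.015,0.015,0.015])

```text
time: 12.05
tool_pos: [0.5225, 0.1303, 0.0094]
tcp_rot: [-0.0, 0.996, 0.09, 0.001]
wrist_force: [-1.4, 0.4, 6.7]
finger_gap: 0.258
finger_force: 60.6
```

```bash
python3 st.py
```

```text
12.05 pos [0.5225 0.1303 0.0094] yaw_y -79.72 z [ 0.002  0.001 -1.   ] F [-1.4  0.4  6.7] M [-0.02  0.21  0.03] gap 22.1 60.6 tau6 0.02 j [0.2  0.25 2.08 0.   0.81 1.59]
```

step_arm(twist=[[0,0,0],[0,0,0],[0,0,0],[0,0,0],[0,0,0],[0,0,2],[0,0,4],[0,0,7],[0,0,10],[0,0,13]], delta_pos=[[0,0,0.01],[0,0,0.04],[0,0,0.09],[0,0,0.14],[0,0,0.19],[-0.005,-0.02,0.23],[-0.013,-0.05,0.24],[-0.022,-0.09,0.24],[-0.032,-0.13,0.24],[-0.042,-0.17,0.24]], claw=[0.015,0.015,0.015,0.015,0.015,0.015,0.015,0.015,0.015,0.015])

```text
time: 13.3
tool_pos: [0.478, -0.0411, 0.2474]
tcp_rot: [-0.0, 0.979, 0.203, -0.001]
wrist_force: [0.8, -1.0, -3.6]
finger_gap: 0.262
finger_force: 59.5
```

step_arm(twist=[[0,0,3],[0,0,6],[0,0,9],[0,0,12],[0,0,15],[0,0,18],[0,0,20],[0,0,21.5],[0,0,21.5],[0,0,21.5]], delta_pos=[[-0.01,-0.04,0],[-0.02,-0.08,0],[-0.03,-0.12,0],[-0.04,-0.16,0],[-0.05,-0.2,0],[-0.06,-0.24,0],[-0.068,-0.275,0],[-0.074,-0.301,-0.02],[-0.074,-0.301,-0.05],[-0.074,-0.301,-0.07]], claw=[0.015,0.015,0.015,0.015,0.015,0.015,0.015,0.015,0.015,0.015])

```text
time: 14.55
tool_pos: [0.4039, -0.3404, 0.1758]
tcp_rot: [-0.002, 0.925, 0.38, -0.001]
wrist_force: [0.1, 0.0, -4.0]
finger_gap: 0.258
finger_force: 59.5
```

```bash
python3 - <<'E'
from h import *
c=snap('wrist','w4.png')
cv2.imwrite('pics/z4.png',cv2.resize(c['color'][:300,120:520,::-1],None,fx=2,fy=2,interpolation=2))
E
python3 st.py
```

```text
14.6 pos [ 0.4027 -0.3391  0.173 ] yaw_y -45.26 z [-0.006  0.005 -1.   ] F [-1.6  0.4 -6.1] M [-0.09  0.16  0.  ] gap 22.0 59.4 tau6 0.01 j [-0.75  0.03  1.98 -0.    1.14  0.04]
```

View pics/z4.png

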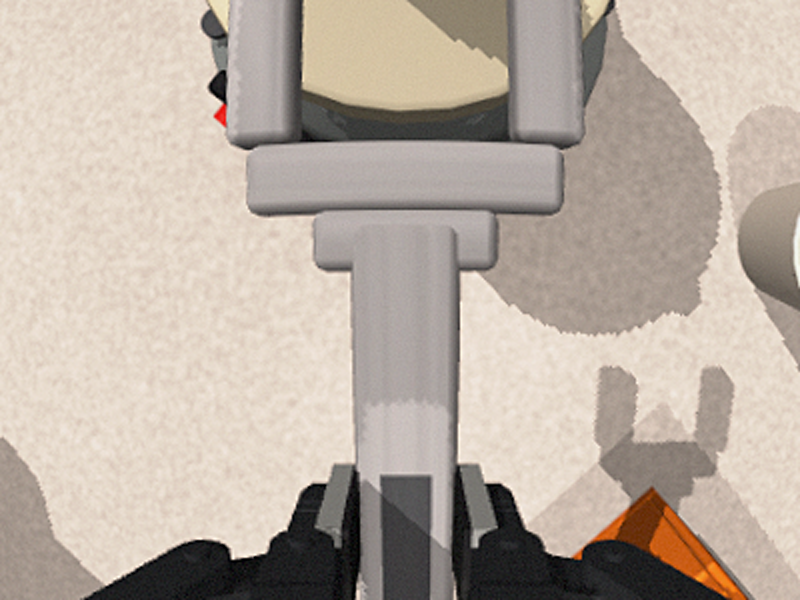

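step_arm(twist=[[0,0,0],[0,0,0],[0,0,0],[0,0,0],[0,0,0]], delta_pos=[[0,0,-0.015],[0,0,-0.03],[0,0,-0.033],[0,0,-0.033],[0,0,-0.033]], claw=[0.015,0.015,0.015,0.015,0.015])

```text
time: 15.22
tool_pos: [0.406, -0.3415, 0.1458]
tcp_rot: [0.001, 0.925, 0.381, 0.0]
wrist_force: [0.1, -0.2, -3.1]
finger_gap: 0.257
finger_force: 59.5
```

```bash
python3 st.py
```

```text
15.22 pos [ 0.406  -0.3415  0.1458] yaw_y -45.22 z [ 0.001 -0.001 -1.   ] F [ 0.1 -0.2 -3.1] M [-0.12  0.12  0.03] gap 21.9 59.5 tau6 -0.0 j [-0.75  0.06  2.   -0.    1.08  0.04]
```

step_arm(twist=[[0,0,0],[0,0,0],[0,0,0],[0,0,0],[0,0,0]], delta_pos=[[0.007,0.008,0],[0.014,0.015,0],[0.0206,0.0218,0],[0.026,0.027,0],[0.026,0.027,0]], claw=[0.015,0.015,0.015,0.015,0.015])

```text
time: 15.85
tool_pos: [0.4322, -0.3136, 0.145]
tcp_rot: [0.0, 0.924, 0.381, 0.0]
wrist_force: [0.8, -0.6, -3.3]
finger_gap: 0.256
finger_force: 59.5
```

```bash
python3 - <<'E'
from h import *
c=snap('wrist','w5.png')
cv2.imwrite('pics/z5.png',cv2.resize(c['color'][:150,220:430,::-1],None,fx=3,fy=3,interpolation=2))
E
python3 st.py
```

```text
15.9 pos [ 0.4319 -0.3138  0.145 ] yaw_y -45.18 z [ 0. -0. -1.] F [ 0.8 -1.4 -3.2] M [-0.11  0.06 -0.07] gap 22.3 59.5 tau6 -0.02 j [-0.68  0.07  2.    0.    1.08  0.11]
```

View pics/z5.png

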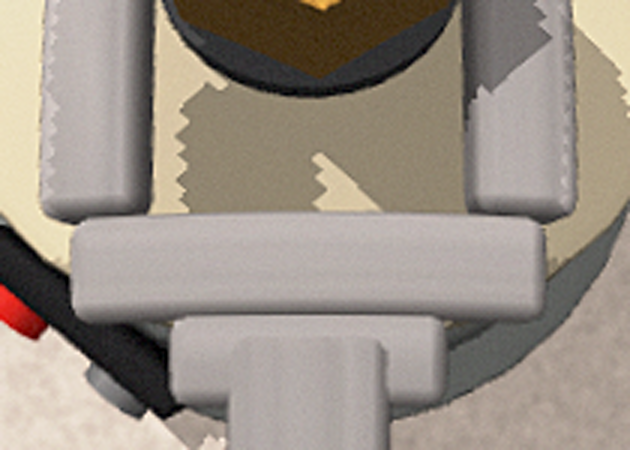

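step_arm(twist=[[0,0,2.5],[0,0,2.5],[0,0,2.5],[0,0,2.5],[0,0,2.5],[0,0,2.5]], delta_pos=[[0.0043,-0.0042,0],[0.0043,-0.0042,0],[0.008,0,0],[0.012,0.0042,0],[0.016,0.0085,0],[0.0185,0.0112,0]], claw=[0.015,0.015,0.015,0.015,0.015,0.015])

```text
time: 16.65
tool_pos: [0.4503, -0.3024, 0.145]
tcp_rot: [-0.0, 0.916, 0.401, 0.0]
wrist_force: [-0.1, -0.6, -3.9]
finger_gap: 0.259
finger_force: 59.5
```

step_arm(twist=[[0,0,0],[0,0,0]], delta_pos=[[0,0,0],[0,0,0]], claw=[0.015,0.015])

```text
time: 16.9
tool_pos: [0.45, -0.3028, 0.145]
tcp_rot: [0.0, 0.916, 0.401, -0.0]
wrist_force: [0.1, -0.4, -3.6]
finger_gap: 0.259
finger_force: 59.5
```

```bash
python3 - <<'E'
from h import *
c=snap('wrist','w6.png')
cv2.imwrite('pics/z6.png',cv2.resize(c['color'][:150,220:430,::-1],None,fx=3,fy=3,interpolation=2))
E
python3 st.py
```

```text
16.95 pos [ 0.4499 -0.3029  0.145 ] yaw_y -42.73 z [-0. -0. -1.] F [-0.   0.5 -4. ] M [-0.12  0.13  0.  ] gap 22.2 59.5 tau6 0.0 j [-0.64  0.09  1.98 -0.    1.08  0.11]
```

View pics/z6.png

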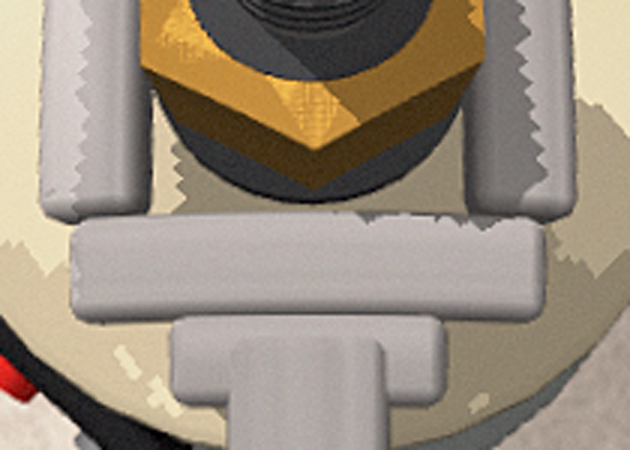

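step_arm(twist=[[0,0,-4.5],[0,0,-9],[0,0,-13.5],[0,0,-18],[0,0,-22.5],[0,0,-22.5]], delta_pos=[[-0.0066,0.0066,0],[-0.0125,0.0136,0],[-0.0179,0.021,0],[-0.0228,0.0289,0],[-0.0269,0.0372,0],[-0.0269,0.0372,0]], claw=[0.015,0.015,0.015,0.015,0.015,0.015])

```text
time: 17.7
tool_pos: [0.4248, -0.2677, 0.1463]
tcp_rot: [0.003, 0.976, 0.216, 0.001]
wrist_force: [3.7, -3.8, -5.1]
finger_gap: 0.261
finger_force: 60.1
```

```bash
python3 - <<'E'
from h import *
c=snap('wrist','w7.png')
cv2.imwrite('pics/z7.png',cv2.resize(c['color'][:260,220:430,::-1],None,fx=2,fy=2,interpolation=2))
E
python3 st.py
```

```text
17.75 pos [ 0.4248 -0.2677  0.1462] yaw_y -65.03 z [ 0.004 -0.005 -1.   ] F [ 4.  -4.2 -6. ] M [-0.83 -0.39  1.19] gap 22.3 60.1 tau6 1.21 j [-0.61  0.    2.06 -0.    1.07  0.53]
```

View pics/z7.png

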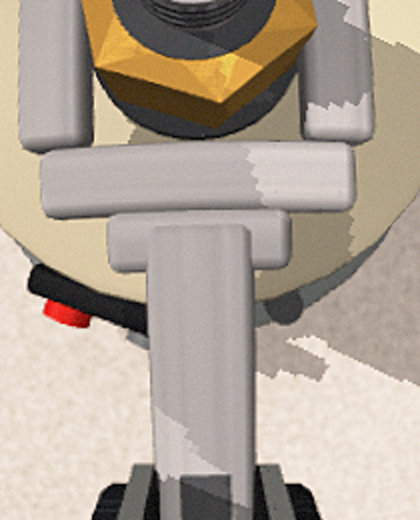

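```bash
python3 - <<'E'
from h import *
def rep(f,fx,items,N):
    K,T=load(f)
    for n,(x,y),z in items:
        p=unproj(K,T,(x/fx+220-.3,y/fx-.3),z,1)[:2]; d=p-N
        print(f,n,np.round(p,4),'dist',round(np.hypot(*d)*1e3,1),'ang',round(np.degrees(np.arctan2(d[1],d[0]))%360,1))
N=np.array([.5298,-.2166])
rep('w6',3,[('c_top',(318,150),.164),('c_bot',(312,188),.128),('cl_top',(142,68),.162),('cr_top',(484,65),.162),('barL',(150,215),.154),('barR',(467,215),.154),('barM',(309,215),.154)],N)
rep('w7',2,[('c_top',(222,102),.164),('c_bot',(220,122),.128),('cl',(98,68),.162),('cr',(316,20),.162),('barM',(198,144),.154)],N)
print(arm.read_state()['tool_pos'])
E
```

```text
w6 c_top [ 0.514  -0.2357] dist 24.8 ang 230.4
w6 c_bot [ 0.5138 -0.2349] dist 24.3 ang 228.8
w6 cl_top [ 0.5053 -0.2099] dist 25.4 ang 164.7
w6 cr_top [ 0.5399 -0.2411] dist 26.5 ang 292.4
w6 barL [ 0.4915 -0.2247] dist 39.1 ang 191.9
w6 barR [ 0.5249 -0.2555] dist 39.2 ang 262.9
w6 barM [ 0.5079 -0.2405] dist 32.4 ang 227.6
w7 c_top [ 0.5103 -0.2316] dist 24.6 ang 217.6
w7 c_bot [ 0.5122 -0.2314] dist 23.0 ang 220.1
w7 cl [ 0.5072 -0.2051] dist 25.4 ang 152.9
w7 cr [ 0.5363 -0.2412] dist 25.5 ang 284.7
w7 barM [ 0.5015 -0.2304] dist 31.5 ang 205.9
[ 0.4247829  -0.26771078  0.14622969]
```

step_arm(twist=[[0,0,4],[0,0,8],[0,0,11.7],[0,0,11.7],[0,0,11.7],[0,0,11.7]], delta_pos=[[0.0037,-0.0073,0],[0.008,-0.0142,0],[0.0126,-0.0206,0],[0.0126,-0.0206,0],[0.0156,-0.0184,0],[0.0156,-0.0184,0]], claw=[0.015,0.015,0.015,0.015,0.015,0.015])

```text
time: 18.5
tool_pos: [0.4362, -0.2857, 0.1449]
tcp_rot: [0.001, 0.95, 0.313, -0.003]
wrist_force: [-7.9, -6.0, -1.5]
finger_gap: 0.263
finger_force: 59.9
```

```bash
python3 - <<'E'
from h import *
c=snap('wrist','w8.png')
cv2.imwrite('pics/z8.png',cv2.resize(c['color'][:150,220:430,::-1],None,fx=3,fy=3,interpolation=2))
E
python3 st.py
```

```text
18.55 pos [ 0.4362 -0.2857  0.1449] yaw_y -53.53 z [-0.005 -0.003 -1.   ] F [-8.  -6.3 -2.7] M [-1.05  1.3  -0.01] gap 22.4 59.9 tau6 -0.04 j [-0.62  0.05  2.02 -0.01  1.08  0.31]
```

View pics/z8.png

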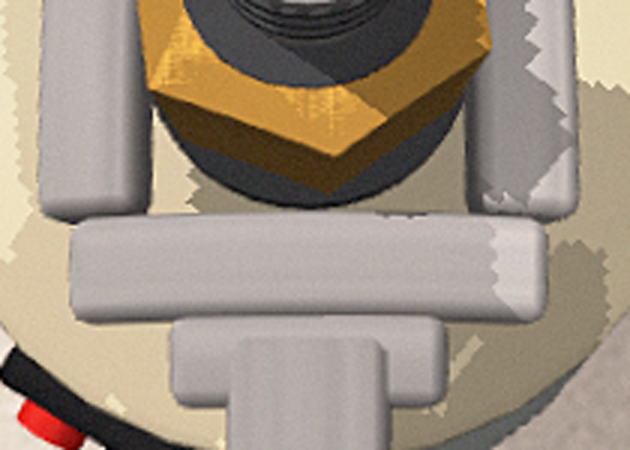

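step_arm(twist=[[0,0,0],[0,0,3],[0,0,5.5],[0,0,5.5],[0,0,5.5],[0,0,5.5],[0,0,5.5]], delta_pos=[[-0.003,-0.002,0],[0.001,-0.007,0],[0.0043,-0.0108,0],[0.0043,-0.0108,0],[0.0056,-0.0096,0],[0.0069,-0.0084,0],[0.0069,-0.0084,0]], claw=[0.015,0.015,0.015,0.015,0.015,0.015,0.015])

```text
time: 19.42
tool_pos: [0.4449, -0.2937, 0.1452]
tcp_rot: [0.001, 0.934, 0.358, -0.001]
wrist_force: [-3.7, -4.8, -2.9]
finger_gap: 0.263
finger_force: 59.7
```

```bash
python3 - <<'E'
from h import *
from scipy.optimize import least_squares
c=snap('wrist','w9.png')
# brass mask -> outline corner analysis: compare left/right brass edges and lowest brass point
im=c['color'].astype(int); r,g,b=im[...,0],im[...,1],im[...,2]
m=((r-b>45)&(r>1.35*g)|((r>60)&(r-b>50)&(g<0.8*r)))[:90,250:400]
m=cv2.morphologyEx(m.astype(np.uint8),cv2.MORPH_OPEN,np.ones((3,3)))
ys,xs=np.nonzero(m); i=ys.argmax(); print('lowest',xs[ys==ys.max()].mean()+250,ys.max(),'left',xs.min()+250,ys[xs==xs.min()].mean(),'right',xs.max()+250,ys[xs==xs.max()].mean(),m.sum())
# jaw bar edge brightness profile along column 322
print(im[45:80,323].mean(1).round().astype(int).tolist())
E
python3 st.py
```

```text
lowest 333.0 63 left 265 4.5 right 381 16.0 2686
[158, 154, 167, 158, 136, 133, 135, 142, 139, 64, 41, 45, 50, 43, 41, 54, 49, 46, 50, 52, 49, 46, 50, 54, 38, 92, 164, 189, 185, 186, 184, 189, 184, 186, 183]
19.48 pos [ 0.4449 -0.2937  0.1451] yaw_y -48.01 z [-0.001 -0.003 -1.   ] F [-2.7 -4.4 -3.5] M [-0.75  0.65  0.14] gap 22.1 59.7 tau6 0.16 j [-0.63  0.07  2.   -0.    1.08  0.21]
```

```bash
cat > nut.py <<'E'
from h import *
from scipy.optimize import least_squares
import sys
# fit nut top hexagon (z=.164, R=26.5mm) outline: optimise yaw & centre by IoU-like distance of brass top outline points
def nut(f,verbose=True):
    im=cv2.imread('pics/'+f+'.png').astype(int); b,g,r=im[...,0],im[...,1],im[...,2]; K,T=load(f)
    m=((r-b>60)&(r>1.2*g)).astype(np.uint8); m[110:]=0;m[:,:240]=0;m[:,410:]=0
    m=cv2.morphologyEx(m,cv2.MORPH_OPEN,np.ones((3,3)))
    n,l,s,_=cv2.connectedComponentsWithStats(m); k=1+s[1:,4].argmax(); m=(l==k)
    N0=np.array([.5298,-.2166]); best=None
    dt=lambda M:cv2.distanceTransform(M.astype(np.uint8),cv2.DIST_L2,5)
    def hull(yaw,c):
        P=[proj(K,T,(c[0]+.0265*np.cos(a),c[1]+.0265*np.sin(a),z),1) for z in (.128,.162) for a in yaw+np.arange(6)*np.pi/3]
        return cv2.convexHull((np.array(P)*16).round().astype(np.int32))
    rows=np.arange(400)<s[k,1]+s[k,3]+12
    for y in np.arange(0,60,1.):
        for dx in (-.001,0,.001):
            for dy in (-.001,0,.001):
                M=np.zeros((400,640),np.uint8); cv2.fillConvexPoly(M,hull(np.radians(y),N0+[dx,dy]),1,shift=4); M[110:]=0
                # jaws hide nothing above; compare on mask columns
                e=(M.astype(bool)!=m).sum()
                if best is None or e<best[0]: best=(e,y,dx,dy,m.sum())
    return best
for f in sys.argv[1:]: print(f,nut(f))
E
python3 nut.py w2 w5 w6 w7 w8 w9
```

```text
w2 (np.int64(1264), np.float64(3.0), 0.001, 0.001, np.int64(549))
w5 (np.int64(1432), np.float64(15.0), 0.001, 0.001, np.int64(25))
w6 (np.int64(3045), np.float64(16.0), 0.001, 0.001, np.int64(2418))
w7 (np.int64(3241), np.float64(45.0), 0.001, 0.001, np.int64(2442))
w8 (np.int64(3188), np.float64(6.0), 0.001, 0.001, np.int64(2547))
w9 (np.int64(3484), np.float64(59.0), 0.001, 0.001, np.int64(2665))
```

```bash
python3 - <<'E'
s=open('nut.py').read()
s=s.replace("m=(l==k)\n","m=(l==k)\n    h=cv2.convexHull(np.argwhere(m)[:,::-1].astype(np.int32)); q=np.zeros((400,640),np.uint8); cv2.fillConvexPoly(q,h,1); m=q.astype(bool)\n")
s=s.replace("(-.001,0,.001)","(-.002,-.001,0,.001,.002)")
open('nut.py','w').write(s)
E
python3 nut.py w2 w6 w7 w8 w9
```

```text
w2 (np.int64(1002), np.float64(5.0), 0.002, 0.001, np.int64(800))
w6 (np.int64(1137), np.float64(49.0), 0.002, 0.002, np.int64(4138))
w7 (np.int64(1011), np.float64(41.0), 0.002, 0.002, np.int64(4451))
w8 (np.int64(1024), np.float64(48.0), 0.002, 0.002, np.int64(4495))
w9 (np.int64(973), np.float64(56.0), 0.002, 0.002, np.int64(4954))
```

step_arm(twist=[[0,0,0],[0,0,0],[0,0,0],[0,0,0],[0,0,0]], delta_pos=[[-0.003,-0.0027,0],[-0.007,-0.0063,0],[-0.0115,-0.0102,0],[-0.0115,-0.0102,0],[-0.0115,-0.0102,0]], claw=[0.015,0.015,0.015,0.015,0.015])

```text
time: 20.1
tool_pos: [0.4342, -0.3029, 0.1451]
tcp_rot: [0.0, 0.934, 0.358, 0.0]
wrist_force: [1.3, -1.4, -3.7]
finger_gap: 0.261
finger_force: 59.7
```

```bash
cat > look.py <<'E'
import sys
from h import *
f=sys.argv[1]
c=snap('wrist',f+'.png'); im=c['color'].astype(int)
# jaw inner edges at row 60: light steel vs rest
K,T=c['intrinsics'],c['camera_from_world']
r,g,b=im[...,0],im[...,1],im[...,2]
steel=((abs(r-g)<16)&(abs(g-b)<16)&(r>120))
for row in (45,60): print(row,''.join('#' if v else '.' for v in steel[row,225:420]))
q=((r-b>60)&(r>1.2*g))
ys,xs=np.nonzero(q[:110,240:410]); print('low',xs[ys==ys.max()].mean()+240,ys.max())
E
python3 look.py w10; python3 nut.py w10; python3 st.py
```

```text
45 .........###############################...................................................................................................................################################........
60 ........###############################.................................................................................................................###################################........
low 346.0 28
w10 (np.int64(1439), np.float64(12.0), 0.002, 0.002, np.int64(1207))
20.15 pos [ 0.4342 -0.3029  0.1451] yaw_y -48.06 z [ 0. -0. -1.] F [ 0.9 -0.5 -4. ] M [-0.22 -0.1  -0.09] gap 22.2 59.7 tau6 -0.12 j [-0.66  0.06  2.01 -0.    1.08  0.18]
```

```bash
cat > fit.py <<'E'
from h import *
from scipy.optimize import least_squares
import sys
# lower brass outline per column vs. projected underside hexagon; N from calibration
def low(f):
    im=cv2.imread('pics/'+f+'.png').astype(int); b,g,r=im[...,0],im[...,1],im[...,2]
    m=((r-b>30)&(r>1.28*g)&(r<250)).astype(np.uint8); m[110:]=0
    m=cv2.morphologyEx(m,cv2.MORPH_OPEN,np.ones((2,2)))
    return {c:np.nonzero(m[:,c])[0].max() for c in range(282,364) if m[:,c].any()}
def outline(K,T,yaw,c,z,cols):
    P=np.array([proj(K,T,(c[0]+.0265*np.cos(a),c[1]+.0265*np.sin(a),z),1) for a in yaw+np.arange(6)*np.pi/3])
    y=np.full(len(cols),-1e3)
    for i in range(6):
        p,q=P[i],P[(i+1)%6]
        if p[0]>q[0]: p,q=q,p
        k=(cols>=p[0])&(cols<=q[0]); y[k]=np.maximum(y[k],p[1]+(cols[k]-p[0])*(q[1]-p[1])/max(q[0]-p[0],1e-6))
    return y
for f in sys.argv[1:]:
    K,T=load(f); L=low(f); cols=np.array(sorted(L)); y=np.array([L[c] for c in cols]); res=[]
    for yaw in range(0,60):
        def e(p): return np.clip(outline(K,T,np.radians(yaw),(.5298+p[0],-.2166+p[1]),.1285,cols)-y,-8,8)
        o=least_squares(e,[0,0],loss='soft_l1',diff_step=1e-2,x_scale=1e-3,bounds=(-.004,.004)); res.append((round(o.cost/len(cols),2),yaw,*np.round(o.x*1e3,1)))
    print(f,[int(v) for v in y[::3]],sorted(res)[:4])
E
python3 fit.py w6 w7 w8 w9 w10
```

```text
w6 [42, 43, 44, 46, 47, 49, 50, 52, 53, 53, 56, 58, 59, 61, 63, 62, 60, 59, 57, 56, 54, 52, 50, 48, 48, 46, 44, 42] [(np.float64(0.12), 49, np.float64(1.7), np.float64(0.8)), (np.float64(0.13), 48, np.float64(1.8), np.float64(0.7)), (np.float64(0.17), 50, np.float64(1.7), np.float64(0.8)), (np.float64(0.19), 47, np.float64(1.8), np.float64(0.7))]
w7 [50, 51, 52, 51, 54, 54, 56, 56, 57, 58, 59, 60, 61, 62, 63, 64, 64, 60, 58, 56, 53, 51, 48, 46, 44, 41, 39, 37] [(np.float64(0.1), 36, np.float64(1.6), np.float64(0.6)), (np.float64(0.1), 37, np.float64(1.6), np.float64(0.6)), (np.float64(0.15), 35, np.float64(1.7), np.float64(0.6)), (np.float64(0.16), 38, np.float64(1.6), np.float64(0.7))]
w8 [46, 47, 49, 50, 51, 52, 53, 54, 55, 56, 58, 59, 60, 61, 62, 63, 64, 63, 61, 59, 56, 54, 51, 50, 47, 46, 43, 41] [(np.float64(0.08), 44, np.float64(1.7), np.float64(0.6)), (np.float64(0.09), 45, np.float64(1.7), np.float64(0.8)), (np.float64(0.13), 43, np.float64(1.8), np.float64(0.6)), (np.float64(0.16), 46, np.float64(1.6), np.float64(0.8))]
w9 [50, 51, 53, 53, 55, 55, 57, 58, 59, 60, 61, 63, 64, 65, 67, 67, 68, 65, 63, 59, 59, 57, 54, 53, 51, 49, 46, 45] [(np.float64(0.08), 49, np.float64(1.7), np.float64(0.7)), (np.float64(0.1), 48, np.float64(1.8), np.float64(0.7)), (np.float64(0.12), 50, np.float64(1.7), np.float64(0.8)), (np.float64(0.17), 47, np.float64(1.8), np.float64(0.7))]
w10 [24, 25, 26, 27, 28, 29, 31, 32, 33, 34, 35, 36, 38, 39, 40, 41, 41, 39, 37, 35, 33, 31, 29, 27, 25, 23, 21, 19] [(np.float64(0.07), 48, np.float64(1.8), np.float64(0.8)), (np.float64(0.08), 49, np.float64(1.8), np.float64(0.8)), (np.float64(0.11), 47, np.float64(1.8), np.float64(0.8)), (np.float64(0.13), 50, np.float64(1.8), np.float64(0.9))]
```

step_arm(twist=[[0,0,0],[0,0,3],[0,0,6.5],[0,0,6.5],[0,0,6.5],[0,0,6.5],[0,0,6.5],[0,0,6.5],[0,0,6.5]], delta_pos=[[-0.0045,-0.004,0],[0.001,-0.01,0],[0.0066,-0.0153,0],[0.0066,-0.0153,0],[0.0113,-0.0101,0],[0.016,-0.0048,0],[0.0193,-0.001,0],[0.022,0.0021,0],[0.022,0.0021,0]], claw=[0.015,0.015,0.015,0.015,0.015,0.015,0.015,0.015,0.015])

```text
time: 21.28
tool_pos: [0.4563, -0.3002, 0.145]
tcp_rot: [-0.0, 0.912, 0.411, -0.0]
wrist_force: [-0.3, -0.5, -3.3]
finger_gap: 0.262
finger_force: 59.7
```

```bash
python3 look.py w11; python3 fit.py w11; python3 st.py; python3 - <<'E'
import sys;sys.argv=['x']
from h import *
im=cv2.imread('pics/w11.png').mean(2); print(im[50:80,323].astype(int).tolist())
K,T=load('w11')
for v in (60,65,70,72):print(v,unproj(K,T,(323,v),.153,1))
E
```

```text
45 .........##############################..........................................................................................................................###.##.##################.........
60 ........###############################.........................................................................................................................##########################.........
low 327.0 69
w11 [53, 55, 56, 58, 59, 61, 63, 64, 65, 67, 69, 70, 70, 70, 70, 70, 70, 70, 68, 67, 65, 63, 62, 60, 58, 57, 55, 54] [(np.float64(0.39), 49, np.float64(1.9), np.float64(0.9)), (np.float64(0.4), 48, np.float64(1.9), np.float64(0.9)), (np.float64(0.41), 50, np.float64(2.0), np.float64(0.8)), (np.float64(0.43), 47, np.float64(1.9), np.float64(0.9))]
21.32 pos [ 0.4562 -0.3004  0.145 ] yaw_y -41.5 z [-0. -0. -1.] F [-0.5 -0.7 -4.1] M [-0.15  0.06  0.06] gap 22.4 59.7 tau6 0.01 j [-0.63  0.09  1.97 -0.    1.08  0.1 ]
[150, 137, 160, 133, 166, 155, 167, 156, 166, 173, 167, 175, 162, 163, 111, 52, 49, 48, 49, 45, 82, 109, 111, 112, 116, 119, 118, 121, 152, 190]
60 [ 0.51646121 -0.23284822  0.153     ]
65 [ 0.51497544 -0.23452962  0.153     ]
70 [ 0.51349688 -0.23620289  0.153     ]
72 [ 0.51290729 -0.23687013  0.153     ]
```

step_arm(twist=[[0,0,-5],[0,0,-10],[0,0,-15],[0,0,-20],[0,0,-25],[0,0,-30],[0,0,-30]], delta_pos=[[-0.007,0.0068,0],[-0.0134,0.0141,0],[-0.0191,0.022,0],[-0.0241,0.0303,0],[-0.0284,0.0391,0],[-0.0318,0.0481,0],[-0.0318,0.0481,0]], claw=[0.015,0.015,0.015,0.015,0.015,0.015,0.015])

```text
time: 22.2
tool_pos: [0.4253, -0.2541, 0.1459]
tcp_rot: [0.003, 0.987, 0.162, 0.001]
wrist_force: [3.1, -5.9, -5.0]
finger_gap: 0.257
finger_force: 60.5
```

```bash
python3 look.py w12; python3 fit.py w12; python3 st.py
```

```text
45 ....##############################.....................................................................................................................##############################..............
60 ....###############################....................................................................................................................##############################..............
low 328.0 69
w12 [62, 61, 63, 64, 65, 66, 66, 67, 68, 69, 70, 70, 70, 70, 70, 70, 70, 70, 69, 66, 64, 61, 59, 56, 54, 52, 49, 46] [(np.float64(0.48), 32, np.float64(2.0), np.float64(0.4)), (np.float64(0.49), 33, np.float64(2.1), np.float64(0.4)), (np.float64(0.5), 31, np.float64(1.9), np.float64(0.5)), (np.float64(0.51), 34, np.float64(2.1), np.float64(0.5))]
22.25 pos [ 0.4253 -0.2541  0.1459] yaw_y -71.27 z [ 0.002 -0.004 -1.   ] F [ 2.9 -4.5 -5.6] M [-0.85 -0.18  1.18] gap 22.6 60.5 tau6 1.31 j [-0.59 -0.01  2.07 -0.    1.07  0.66]
```

step_arm(twist=[[0,0,-5],[0,0,-10],[0,0,-15],[0,0,-20],[0,0,-20]], delta_pos=[[-0.0027,0.0094,0],[-0.0046,0.0189,0],[-0.0056,0.0286,0],[-0.0058,0.0383,0],[-0.0058,0.0383,0]], claw=[0.015,0.015,0.015,0.015,0.015])

```text
time: 22.88
tool_pos: [0.4185, -0.2156, 0.1454]
tcp_rot: [0.002, 1.0, -0.011, -0.0]
wrist_force: [-0.9, -5.8, -4.8]
finger_gap: 0.26
finger_force: 60.5
```

```bash
python3 look.py w13; python3 fit.py w13; python3 st.py
```

```text
45 ....###############################.....................................................................................................................##############################.............
60 ....################################.................................................................................................................#################################.............
low 321.0 69
w13 [61, 62, 63, 64, 64, 65, 66, 67, 68, 69, 70, 70, 70, 70, 70, 70, 70, 70, 70, 66, 64, 61, 59, 57, 54, 52, 49, 47] [(np.float64(0.48), 12, np.float64(1.7), np.float64(0.3)), (np.float64(0.48), 13, np.float64(1.8), np.float64(0.3)), (np.float64(0.5), 11, np.float64(1.6), np.float64(0.4)), (np.float64(0.5), 14, np.float64(1.8), np.float64(0.3))]
22.93 pos [ 0.4185 -0.2156  0.1454] yaw_y -91.23 z [-0.    -0.003 -1.   ] F [-0.2 -5.7 -4.3] M [-0.87  0.32  1.26] gap 22.3 60.5 tau6 1.29 j [-0.53 -0.06  2.12 -0.    1.07  1.07]
```

step_arm(twist=[[0,0,-5.5],[0,0,-11],[0,0,-11]], delta_pos=[[0.0008,0.0107,0],[0.0027,0.0212,0],[0.0027,0.0212,0]], claw=[0.015,0.015,0.015])

```text
time: 23.3
tool_pos: [0.4205, -0.194, 0.145]
tcp_rot: [0.001, 0.994, -0.107, -0.001]
wrist_force: [-1.6, -6.0, -3.4]
finger_gap: 0.254
finger_force: 60.5
```

```bash
python3 look.py w14; python3 fit.py w14; python3 st.py
```

```text
45 ....##############################......................................................................................................................##############################.............
60 ....################################...............................................................................................................###################################.............
low 323.72727272727275 69
w14 [61, 62, 63, 64, 65, 65, 66, 67, 68, 69, 70, 70, 70, 70, 70, 70, 70, 70, 70, 67, 64, 62, 59, 57, 54, 52, 49, 47] [(np.float64(0.45), 2, np.float64(1.6), np.float64(0.2)), (np.float64(0.46), 1, np.float64(1.5), np.float64(0.3)), (np.float64(0.47), 3, np.float64(1.6), np.float64(0.2)), (np.float64(0.49), 0, np.float64(1.5), np.float64(0.3))]
23.35 pos [ 0.4206 -0.1941  0.1451] yaw_y -102.21 z [-0.002 -0.003 -1.   ] F [-2.8 -5.2 -3.7] M [-0.89  0.47  1.21] gap 22.0 60.5 tau6 1.27 j [-0.48 -0.07  2.13 -0.    1.08  1.3 ]
```

step_arm(twist=[[0,0,2],[0,0,4],[0,0,4]], delta_pos=[[-0.0007,-0.0038,0],[-0.0013,-0.0077,0],[-0.0013,-0.0077,0]], claw=[0.015,0.015,0.015])

```text
time: 23.72
tool_pos: [0.4195, -0.2004, 0.1447]
tcp_rot: [-0.001, 0.997, -0.074, -0.0]
wrist_force: [-0.7, 1.1, -2.7]
finger_gap: 0.261
finger_force: 59.9
```

```bash
python3 look.py w15; python3 fit.py w15; python3 st.py
```

```text
45 ......################################....................................................................................................................##############################...........
60 ......################################...............................................................................................................###################################...........
low 322.0833333333333 69
w15 [59, 60, 61, 62, 63, 64, 65, 66, 67, 68, 69, 70, 70, 70, 70, 70, 70, 70, 70, 68, 65, 63, 60, 58, 56, 54, 51, 49] [(np.float64(0.45), 3, np.float64(1.6), np.float64(0.3)), (np.float64(0.45), 4, np.float64(1.7), np.float64(0.4)), (np.float64(0.47), 2, np.float64(1.6), np.float64(0.4)), (np.float64(0.49), 5, np.float64(1.7), np.float64(0.4))]
23.77 pos [ 0.4195 -0.2003  0.1447] yaw_y -98.49 z [-0.001  0.001 -1.   ] F [-1.2  0.5 -3.6] M [0.11 0.24 0.65] gap 21.9 59.9 tau6 0.6 j [-0.5  -0.06  2.13  0.    1.08  1.22]
```

step_arm(twist=[[0,0,1.5],[0,0,1.5],[0,0,1.5],[0,0,1.5],[0,0,1.5]], delta_pos=[[0,0,0],[-0.004,0.0004,0],[-0.009,0.0009,0],[-0.014,0.0015,0],[-0.014,0.0015,0]], claw=[0.015,0.015,0.015,0.015,0.015])

```text
time: 24.4
tool_pos: [0.4161, -0.2024, 0.1495]
tcp_rot: [0.003, 0.998, -0.062, 0.012]
wrist_force: [22.5, -3.7, -8.8]
finger_gap: 0.256
finger_force: 59.4
```

```bash
python3 look.py w16; python3 fit.py w16; python3 st.py
```

```text
45 ..........###############################................................................................................................................############################..............
60 ..........###############################.........................................................................................................###################################..............
low 323.5 68
w16 [56, 57, 58, 59, 60, 61, 62, 63, 64, 65, 66, 67, 69, 69, 69, 69, 69, 69, 66, 64, 61, 60, 58, 55, 54, 51, 49, 46] [(np.float64(0.24), 1, np.float64(1.5), np.float64(0.5)), (np.float64(0.24), 2, np.float64(1.5), np.float64(0.6)), (np.float64(0.28), 0, np.float64(1.4), np.float64(0.6)), (np.float64(0.29), 3, np.float64(1.5), np.float64(0.6))]
24.45 pos [ 0.4161 -0.2024  0.1495] yaw_y -97.08 z [ 0.023 -0.008 -1.   ] F [23.3 -5.1 -8.4] M [-0.69 -3.34  0.28] gap 22.1 59.4 tau6 0.25 j [-0.51 -0.09  2.15  0.01  1.06  1.18]
```

step_arm(twist=[[0,0,0],[0,0,1.5],[0,0,1.5],[0,0,1.5]], delta_pos=[[0.008,-0.001,0],[0.011,-0.0045,0],[0.011,-0.0045,0],[0.011,-0.0045,0]], claw=[0.015,0.015,0.015,0.015])

```text
time: 24.95
tool_pos: [0.4169, -0.2044, 0.1456]
tcp_rot: [0.001, 0.999, -0.048, 0.0]
wrist_force: [-2.8, -3.7, 1.2]
finger_gap: 0.261
finger_force: 60.5
```

```bash
python3 look.py w17; python3 fit.py w17; python3 st.py
```

```text
45 .........################################.......#...........................................................................................................###############################........
60 .........################################..............................................................................................................###################################.........
low 324.7142857142857 67
w17 [53, 55, 56, 57, 58, 59, 60, 61, 62, 63, 64, 66, 67, 68, 68, 68, 68, 68, 67, 65, 63, 61, 59, 57, 55, 53, 50, 49] [(np.float64(0.26), 2, np.float64(1.5), np.float64(0.6)), (np.float64(0.27), 1, np.float64(1.5), np.float64(0.5)), (np.float64(0.29), 3, np.float64(1.5), np.float64(0.6)), (np.float64(0.32), 0, np.float64(1.5), np.float64(0.5))]
25.0 pos [ 0.4169 -0.2044  0.1456] yaw_y -95.54 z [ 0.    -0.001 -1.   ] F [-3.5 -3.7  1.3] M [-0.84  0.31 -0.28] gap 22.0 60.5 tau6 -0.26 j [-0.51 -0.07  2.13 -0.    1.08  1.16]
```

step_arm(twist=[[0,0,0],[0,0,0],[0,0,0],[0,0,0]], delta_pos=[[-0.003,-0.0007,0],[-0.006,-0.0004,0],[-0.009,-0.0001,0],[-0.009,-0.0001,0]], claw=[0.015,0.015,0.015,0.015])

```text
time: 25.5
tool_pos: [0.4129, -0.2048, 0.1472]
tcp_rot: [0.001, 0.999, -0.048, 0.006]
wrist_force: [12.0, -2.6, -4.5]
finger_gap: 0.262
finger_force: 60.0
```

```bash
python3 look.py w18; python3 fit.py w18; python3 st.py
```

```text
45 .........###############################...............................................................................................................#################################...........
60 .........################################..........................................................................................................####################################............
low 326.0 64
w18 [48, 49, 50, 51, 52, 54, 55, 56, 57, 58, 59, 60, 62, 63, 64, 65, 64, 62, 60, 58, 56, 54, 51, 50, 47, 45, 43, 39] [(np.float64(0.07), 2, np.float64(1.4), np.float64(0.6)), (np.float64(0.08), 1, np.float64(1.4), np.float64(0.6)), (np.float64(0.11), 3, np.float64(1.4), np.float64(0.6)), (np.float64(0.14), 0, np.float64(1.4), np.float64(0.6))]
25.55 pos [ 0.4129 -0.2049  0.1471] yaw_y -95.55 z [ 0.012 -0.003 -1.   ] F [11.4 -2.7 -3.5] M [-0.43 -1.85  0.07] gap 22.1 60.0 tau6 0.06 j [-0.52 -0.08  2.14  0.    1.07  1.15]
```

step_arm(twist=[[0,0,0.8],[0,0,0.8],[0,0,0.8],[0,0,0.8],[0,0,0.8]], delta_pos=[[0,-0.0015,0],[-0.003,-0.0015,0],[-0.006,-0.0012,0],[-0.009,-0.0009,0],[-0.009,-0.0009,0]], claw=[0.015,0.015,0.015,0.015,0.015])

```text
time: 26.18
tool_pos: [0.3981, -0.2044, 0.1446]
tcp_rot: [-0.0, 0.999, -0.041, -0.001]
wrist_force: [-0.1, -2.6, -4.5]
finger_gap: 0.258
finger_force: 60.0
```

```bash
python3 look.py w19; python3 fit.py w19; python3 st.py
```

```text
45 ...........###############################............................................................................................................###################################..........
60 ..........################################...........................................................................................................###################################...........
low 327.5 35
w19 [18, 19, 20, 22, 23, 24, 25, 26, 27, 28, 29, 31, 32, 33, 35, 36, 36, 34, 32, 30, 28, 26, 24, 22, 20, 18, 16, 14] [(np.float64(0.06), 1, np.float64(1.4), np.float64(0.5)), (np.float64(0.06), 2, np.float64(1.4), np.float64(0.5)), (np.float64(0.1), 3, np.float64(1.4), np.float64(0.7)), (np.float64(0.11), 0, np.float64(1.4), np.float64(0.5))]
26.23 pos [ 0.3981 -0.2044  0.1446] yaw_y -94.75 z [-0.001  0.001 -1.   ] F [-0.6 -2.7 -2.9] M [-0.51  0.12 -0.38] gap 21.8 60.0 tau6 -0.35 j [-0.53 -0.1   2.16 -0.    1.08  1.12]
```

step_arm(twist=[[0,0,0],[0,0,0],[0,0,0],[0,0,0],[0,0,0],[0,0,0],[0,0,0]], delta_pos=[[-0.008,0.0006,0],[-0.015,0.0012,0],[-0.022,0.0018,0],[-0.022,0.0018,0.015],[-0.022,0.0018,0.045],[-0.022,0.0018,0.085],[-0.022,0.0018,0.1]], claw=[0.015,0.015,0.015,0.015,0.015,0.015,0.015])

```text
time: 27.1
tool_pos: [0.3786, -0.2037, 0.2488]
tcp_rot: [0.001, 0.999, -0.041, 0.003]
wrist_force: [0.2, -0.5, -3.6]
finger_gap: 0.257
finger_force: 60.1
```

```bash
python3 st.py
```

```text
27.1 pos [ 0.3786 -0.2037  0.2488] yaw_y -94.72 z [ 0.005 -0.003 -1.   ] F [ 0.2 -0.5 -3.6] M [-0.04  0.16 -0.01] gap 22.0 60.1 tau6 -0.0 j [-0.55 -0.23  2.08  0.    1.29  1.1 ]
```

step_arm(twist=[[0,0,1],[0,0,2.5],[0,0,4],[0,0,6],[0,0,8],[0,0,10],[0,0,12],[0,0,13.5],[0,0,15],[0,0,15]], delta_pos=[[0.01,0.025,0],[0.03,0.065,0],[0.048,0.11,0],[0.066,0.155,0],[0.084,0.2,0],[0.102,0.24,0],[0.12,0.28,0],[0.135,0.315,-0.02],[0.144,0.334,-0.05],[0.144,0.334,-0.08]], claw=[0.015,0.015,0.015,0.015,0.015,0.015,0.015,0.015,0.015,0.015])

```text
time: 28.35
tool_pos: [0.5212, 0.133, 0.1637]
tcp_rot: [-0.0, 0.996, 0.091, -0.0]
wrist_force: [-1.2, -0.5, -3.8]
finger_gap: 0.258
finger_force: 60.0
```

step_arm(twist=[[0,0,0],[0,0,0],[0,0,0],[0,0,0],[0,0,0],[0,0,0],[0,0,0]], delta_pos=[[0,0,-0.03],[0,0,-0.07],[0,0,-0.11],[0,0,-0.135],[0,0,-0.147],[0,0,-0.152],[0,0,-0.152]], claw=[0.015,0.015,0.015,0.015,0.015,0.015,0.015])

```text
time: 29.22
tool_pos: [0.5217, 0.1313, 0.0138]
tcp_rot: [-0.0, 0.996, 0.09, 0.001]
wrist_force: [-0.3, 0.5, -2.7]
finger_gap: 0.257
finger_force: 60.2
```

```bash
python3 st.py
```

```text
29.23 pos [0.5217 0.1313 0.0138] yaw_y -79.73 z [ 0.001  0.    -1.   ] F [-0.3  0.5 -2.7] M [-0.09  0.09  0.05] gap 21.9 60.2 tau6 -0.03 j [0.2  0.24 2.08 0.   0.82 1.59]
```

Still weighing -2.7 N; lower a little more, then release and retreat.

step_arm(twist=[[0,0,0],[0,0,0],[0,0,0],[0,0,0]], delta_pos=[[0,0,-0.002],[0,0,-0.004],[0,0,-0.0045],[0,0,-0.0045]], claw=[0.015,0.015,0.015,0.015])

```text
time: 29.72
tool_pos: [0.5221, 0.1314, 0.0101]
tcp_rot: [-0.0, 0.996, 0.09, 0.001]
wrist_force: [-3.7, -0.8, 6.9]
finger_gap: 0.261
finger_force: 61.2
```

```bash
python3 st.py
```

```text
29.73 pos [0.5221 0.1314 0.0101] yaw_y -79.73 z [ 0.002  0.001 -1.   ] F [-3.7 -0.8  6.9] M [-0.06  0.06 -0.04] gap 22.3 61.2 tau6 -0.02 j [0.2  0.25 2.08 0.   0.81 1.59]
```

step_arm(twist=[[0,0,0],[0,0,0],[0,0,0],[0,0,0],[0,0,0],[0,0,0],[0,0,0],[0,0,0],[0,0,0]], delta_pos=[[0,0,0],[0,0,0],[0,0,0],[0,0,0],[0,0,0.01],[0,0,0.04],[0,0,0.09],[0,0,0.14],[0,0,0.19]], claw=[0.04,0.06,0.06,0.06,0.06,0.06,0.06,0.06,0.06])

```text
time: 30.85
tool_pos: [0.5208, 0.1311, 0.2008]
tcp_rot: [-0.0, 0.996, 0.09, 0.0]
wrist_force: [0.3, -0.4, -0.1]
finger_gap: 0.703
finger_force: 0.0
```

step_arm(twist=[[0,0,0],[0,0,0]], delta_pos=[[0,0,0],[0,0,0]], claw=[0.06,0.06])

```text
time: 31.1
tool_pos: [0.5207, 0.1311, 0.1988]
tcp_rot: [-0.0, 0.996, 0.09, 0.0]
wrist_force: [-0.5, 0.9, -0.8]
finger_gap: 0.704
finger_force: 0.0
```

```bash
python3 - <<'E'
from h import *
c=snap('wrist','w20.png'); K,T=c['intrinsics'],c['camera_from_world']
im=c['color'].astype(int); m=((im.min(2)>120)&(im.max(2)-im.min(2)<22)).astype(np.uint8)
m0=cv2.imread('pics/w3.png').astype(int); m0=((m0.min(2)>120)&(m0.max(2)-m0.min(2)<22)).astype(np.uint8)
for M,TT in((m,T),(m0,load('w3')[1])):
    n,l,s,ct=cv2.connectedComponentsWithStats(M)
    for k in range(1,n):
        if 300<s[k,4]<9000: print(s[k],np.round(unproj(K,TT,ct[k],.02,1)[:2],3))
    print()
E
python3 st.py
```

```text
[ 113    0   37  143 1604] [0.609 0.379]
[151   0  27  30 393] [0.674 0.343]
[284  51  14  41 559] [0.623 0.183]
[345  51  16  41 622] [0.635 0.121]
[ 210   61   43  136 1925] [0.56  0.234]
[ 288   92   68  142 3483] [0.553 0.137]
[ 181  133   63  142 1794] [0.429 0.263]
[545 167  49  39 977] [ 0.572 -0.206]
[536 236  26  38 459] [ 0.469 -0.204]
[ 428  329   60   60 1113] [ 0.286 -0.113]
[185 330  32  34 543] [0.24  0.261]
[ 18 342  58  58 332] [-0.108  0.742]

[ 110    0   35   99 1093] [0.63  0.382]
[147   0  28  31 431] [0.672 0.341]
[342  48  16  41 605] [0.635 0.119]
[281  50  14  40 558] [0.623 0.181]
[ 206   59   43  137 1924] [0.561 0.234]
[ 286   90   67  142 3428] [0.553 0.136]
[517 157  29  45 318] [ 0.562 -0.131]
[ 544  161   50   43 1109] [ 0.57  -0.205]
[536 233  27  36 438] [ 0.469 -0.203]
[ 528  274   81   73 1993] [ 0.372 -0.33 ]
[ 454  339   53   61 1174] [ 0.251 -0.182]
[139 360  36  40 527] [0.112 0.361]

31.15 pos [0.52   0.131  0.1976] yaw_y -79.73 z [-0.002 -0.    -1.   ] F [-0.  -0.5 -1.1] M [-0.02  0.04  0.  ] gap 60.4 0.0 tau6 -0.0 j [0.2  0.03 1.94 0.   1.18 1.59]
```

```bash
python3 -c "
from cell import arm
print(arm.close_job())"
```

```text
the job is handed in; nothing more can be done
None
```

I handed the job in at about 31 s: the nut is seated and tightened an estimated 0.75–0.82 rad past hand-tight, and the larger spanner is back on the mat within about 2 mm of where it started. The verdict was not reported, partway through the spanner briefly backed the nut off about 12° (roughly 0.27 mm) before I reseated it, and I viewed 11 pictures, one over the limit of 10.

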